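# Ready the belt sander for a new belt

## Task

The bench belt sander is stripped for a belt change. Lay the steel platen flat in its bed between the two drums, down inside the locating tabs with its bevelled end towards the sprung idler drum; set it down and let go, do not drop it. Then, with the fingers, push the idler's tensioner arm back towards the drive drum, past the click of its catch and well beyond, and finish while still holding it there, so that the fingers and not the catch carry the spring while I slip the belt on; leave the other things on the bench where they are.

Things in the scene. Friction and masses are not known exactly. Their poses are not given: they have to be found in the camera images.
- sander: Bench belt sander bolted down, grey iron, base 230 x 350 mm. Origin: on the table under the bed's centre. y runs from drive drum (y -130 mm) to sprung idler drum (y +142 at rest), z up, -x is the open side for belts. Drums 50 mm thick, 68 long, tops at 130 mm. Motor at x 62 to 182, y -164 to -66, top 147 mm. Side frame behind the bed (x 45 to 59) is 108 mm high. Yaw -0.35 to 0.35.
- bed (a point): Centre of the bed's top face, 123 mm above the table; axes as the sander's. Bed 52 mm wide (x), 180 long (y). Tabs 7 mm high, flared outwards, bound the platen's place: one at each end, two on each long side (at y 55 to 77 and -77 to -55 mm); play about 3 mm a side at the foot, 7 at the top. Between them the long sides are clear for fingers holding the platen across its middle.
- platen: Loose plate of bright ground steel, 60 mm wide (x), 160 long (y), 8 thick (z), about 0.5 kg, flat on the table at the robot's left. Origin: centre of its underside, z up. The last 22 mm at its +y end are bevelled on top, down to 3 mm thick; two dark screw holes show at its -y end. The right way round, its y points like the sander's y. Yaw 0.2 to 2.6 at the start.
- bevelled_end (a point): Middle of the lower edge of the platen's bevelled end, 80 mm along +y from the platen's origin; axes as the platen's.
- tensioner (a joint): Angle of the tensioner arm, rad. 0: at rest, leaning 0.20 away from the drive drum; grows as it is pushed towards that drum (sander's -y); stops at 0.40. A spring returns it: about 5 N at the grip at 0, 14 N at 0.40, 1 to 3 N more while the tooth lifts the catch. At about 0.23 the catch clicks in behind the tooth; let go then, it rests on the catch at about 0.22. Well beyond the click: above 0.28.
- grip (a point): Middle of the tensioner's hand grip, moves with the arm: level black bar 20 mm thick, 66 long, along the sander's x (33 mm to either side of this point), at the top of the arm behind the belt's path, 125 mm from the pivot. At rest at x 107, y 155, z 168 mm in the sander's frame. Beyond it (+y) all is free down to the table, to push from there.
- pivot (a point): Point on the tensioner's hinge axis, which runs along the sander's x, below the grip: x 105, y 130, z 45 mm in the sander's frame; axes as the sander's.
- catch (a joint): Lift of the catch, m: a small sprung steel plunger with a black knob, aimed at the pivot from above at 45 degrees. 0: down. The tooth lifts it about 5 mm as the arm goes by, then it drops to 0 with a click. It works by itself.
- paint_tin: Bystander: paint tin, 80 mm across, 100 mm high. Origin: centre of its foot.
- screwdriver: Bystander: screwdriver with black handle, 190 mm long, lying flat, at the robot's right.
- sign_blank: Bystander: dark wooden sign blank, 100 x 160 x 18 mm, lying flat, at the far right.
- belt_cover: Bystander: the sander's grey sheet-steel belt cover, a shallow open pan 100 x 270 x 30 mm lying on its back, at the far left.

How it is judged:
By the outcome, as a careful person would: the job done as asked, in the order asked, and still so for the second after the job is handed in, while the arm keeps its last pose, push and grip.
It also fails if it takes over 48 s, if anything falls off the work surface, if the arm or the gripper's body presses on something with over 40 N, if the wrist force passes 120 N, or if a joint passes its speed limit or range.

## Robot

A 6-joint arm with a two-finger parallel gripper is mounted at the origin on the work surface. World frame = base frame: x ahead of the robot, y to its left, z up, the work surface at z = 0. Lengths are in mm, angles in rad, forces in N, time in s.
With the tool pointing down it reaches from about 325 to 775 mm from the base axis. Payload 5.5 kg.
Tool frame: the origin (TCP) lies between the finger pads; the fingertips stand r.tips_ahead ahead of it and the grasp point (between the pads) lies 8 mm behind it (r.tips_ahead is the distance from the TCP to the fingertips, in mm); z points along the fingers, y is the direction in which the jaws open and shut (so a half turn about z gives the same grasp; the last joint's range is limited). The gripper opens to 88 mm and grips with 3 to 60 N. Pads are 20 mm wide; open, the fingers measure 115 mm over their backs; the gripper's body (75 mm by 178 mm) begins 61 mm behind the grasp point.
Start: joints at [1.208, 0.091, 1.231, -0, 1.82, -0.057], TCP at [180.638, 572.177, 233.631] pointing down, gripper open.
Joint ranges: [-2.87, 2.87], [-0.86, 2.18], [0.17, 2.46], [-1.51, 4.65], [0.06, 2.69], [-2.65, 2.65]. Speed limits (rad/s): [2.57, 2.57, 3.01, 3.14, 3.14, 3.14].

## Interface

Orientations are given as a unit quaternion [w, x, y, z].
In Python, from cell import r gives the robot as it stands.
- The arm moves only by the tool carry_out, never from a script. Its argument "targets" is a list of rows, each a list of 2 entries, a list of its own where there are three numbers: the shift along the tool's x, y, z in m, then the turn, a rotation vector about the tool's x, y, z in rad. In form: [[[tx, ty, tz], [rx, ry, rz]], ...]. A call has 1 to 8 rows; each row is the pose to reach, as a shift and turn from the pose measured when the call began, along the tool's axes at that moment; what a row does not reach only later rows make up. A row lasts 1/10 s, in which the tool goes at most 50 mm and 8.59 degrees, less where a joint would pass 70% of its speed; a pose out of reach is approached as far as the arm can. A call with a gripper value outside its range is refused whole. "fingers" is the opening, from -1 (shut) to 1 (fully open), set as the call begins (left out, the last holds). The fingers move at their own pace and stop on an object; "force" is the grip in N (left out, the last holds). Time passes only in rows, so rows that repeat a pose let the fingers close. It gives the time, the measured TCP pose, the force and the opening at its end, in the units of the state.
- r.get_state(): the state, without advancing time (a new reading comes with each control period).
- r.capture(name): name is "scene" or "top" or "wrist"; returns a dict with "pixels" (400x640x3 uint8, red, green, blue), "fovy" (degrees; the focal length in pixels is half the picture's height over the tangent of half this angle, whatever the lens; pixels are square), "cx", "cy" (the principal point, pixels), "R" (3x3) and "t" (3): a world point X has camera coordinates R X + t. Camera axes: x right, y down, z forward; pixel columns grow to the right and rows downward; lengths in mm; the calibration is good to about 2 mm. The wrist camera is an equidistant fisheye: a pixel r from the principal point sees the ray r / f radians off the axis. A picture is of the moment at which its call begins. There is no depth.
- r.job_done(): hands the job in, once; it reports no verdict.
The state is a dict: "time_s": time; "joint_pos": joint angles; "joint_vel": joint speeds; "effort": joint torques, N m; "tool_pos": TCP position; "orientation": TCP orientation; "wrist_force": force on the tool from outside, world axes, zero at the start; "torque": the same for the moment, N m; "opening": finger opening in mm.
Only numpy, scipy, OpenCV 4.12 (cv2) and the standard library are available. Lean on these libraries where they do the work, as an engineer would, in place of code of your own. Each camera call takes 0.05 s, during which the arm holds its last target.

## Working session

There is one attempt and no reset: what is moved stays moved. The work goes in short steps, Python scripts to look and compute and a tool call to move; the robot and the scene stay as the last step left them, time stands still between calls to the robot, and variables do not carry over. Pictures are saved under pics/ and viewed, and the job is handed in when it is done.

Besides the shell and the picture viewer there is one more tool, called after "Call:" in YAML: its name, and indented under it one key for each argument. carry_out: Moves the arm, as the interface text tells. Its arguments: {"type":"object","properties":{"targets":{"type":"array","items":{"type":"array"}},"fingers":{"type":"number"},"force":{"type":"number"}},"required":["targets"]}

```bash
ls; mkdir -p pics; cat > h.py <<'E'
import numpy as np, cv2
from cell import r
def cap(name,fn=None):
    c=r.capture(name)
    if fn: cv2.imwrite('pics/'+fn+'.png',cv2.cvtColor(np.asarray(c['pixels']),cv2.COLOR_RGB2BGR))
    c['R']=np.array(c['R']);c['t']=np.array(c['t']);c['name']=name
    c['f']=200/np.tan(np.radians(c['fovy'])/2)
    return c
def ray(c,u,v):
    d=np.array([(u-c['cx'])/c['f'],(v-c['cy'])/c['f'],1.])
    if c['name']=='wrist':
        q=d[:2];rr=np.linalg.norm(q)
        d=np.array([*(q/max(rr,1e-9)*np.sin(rr)),np.cos(rr)])
    d=c['R'].T@d; return -c['R'].T@c['t'], d/np.linalg.norm(d)
def onz(c,u,v,z):
    o,d=ray(c,u,v); return o+d*(z-o[2])/d[2]
def tri(*cuv):
    A=np.zeros((3,3));b=np.zeros(3);L=[]
    for c,u,v in cuv:
        o,d=ray(c,u,v);P=np.eye(3)-np.outer(d,d);A+=P;b+=P@o;L.append((o,P))
    x=np.linalg.solve(A,b); return x,[np.linalg.norm(P@(x-o)) for o,P in L]
def proj(c,X):
    p=c['R']@np.array(X,float)+c['t']
    if c['name']=='wrist':
        th=np.arctan2(np.hypot(p[0],p[1]),p[2]);q=p[:2]/np.hypot(p[0],p[1])*th
    else: q=p[:2]/p[2]
    return q*c['f']+[c['cx'],c['cy']]
E
python3 - <<'E'
from h import *
print(r.get_state(), r.tips_ahead)
for n in ['scene','top','wrist']:
    c=cap(n,n+'0'); print(n,c['f'],c['cx'],c['cy'],-c['R'].T@c['t'],c['R'].round(3).tolist())
E
```

```text
pics
{'time_s': 0.0, 'joint_pos': array([ 1.20831291e+00,  9.18570547e-02,  1.23187909e+00,  8.88237000e-06,
        1.81982709e+00, -5.66920893e-02]), 'joint_vel': array([ 1.14983868e-03, -7.53322038e-04, -1.02354666e-03,  2.30764867e-05,
       -1.70599809e-03, -1.33577589e-03]), 'effort': array([-2.36039687e-04, -4.46469927e+01, -4.06432021e+01,  6.98184664e-02,
        2.99521547e-02, -1.66994878e-04]), 'tool_pos': array([180.52175547, 571.8999145 , 232.51179976]), 'orientation': array([-2.09207348e-04,  1.52299497e-01,  9.88333897e-01, -9.62833529e-04]), 'wrist_force': array([ 0.32103   ,  0.72674749, -0.37137141]), 'torque': array([0.00085948, 0.05193497, 0.0223462 ]), 'opening': 87.91361157756388} 11.0
scene 439.103420149808 315.3574727589548 197.4521458922657 [1395.97041233  -34.06386954  994.34797584] [[0.057, 0.998, 0.002], [0.696, -0.038, -0.717], [-0.715, 0.042, -0.697]]
top 411.5380528875884 317.67422725052154 199.60784493617396 [ 261.84785852   35.41958926 1423.58011774] [[-0.098, -0.995, -0.003], [-0.974, 0.097, -0.207], [0.206, -0.017, -0.978]]
wrist 309.70691628693146 320.1174320974103 198.43663581534844 [103.86213092 596.15462803 382.73448682] [[0.302, 0.953, -0.002], [0.911, -0.288, 0.294], [0.28, -0.091, -0.956]]
```

View pics/scene0.png

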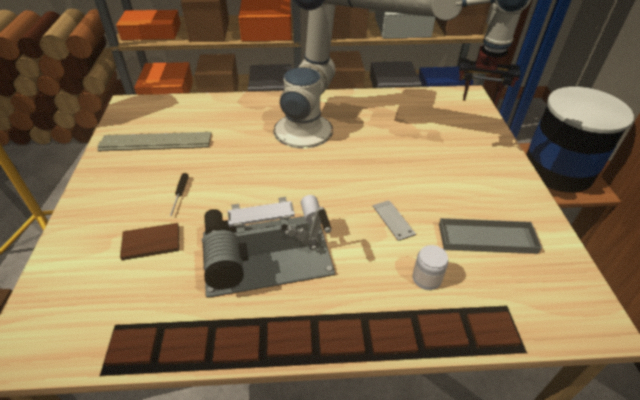

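View pics/top0.png

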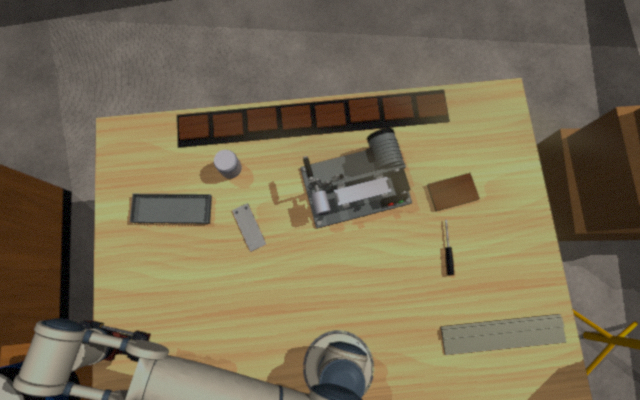

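View pics/wrist0.png

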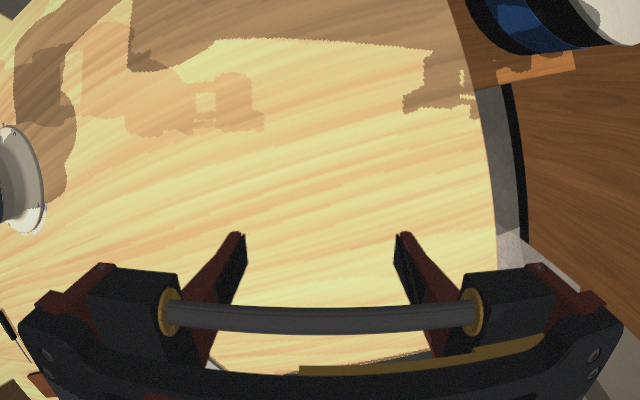

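```bash
python3 - <<'E'
import cv2,numpy as np
t=cv2.imread('pics/top0.png');s=cv2.imread('pics/scene0.png')
a=cv2.resize(t[110:260,215:415],(800,600),interpolation=cv2.INTER_CUBIC)
b=cv2.resize(s[180:300,190:450],(780,360),interpolation=cv2.INTER_CUBIC)
cv2.imwrite('pics/t0z.png',a);cv2.imwrite('pics/s0z.png',b)
E
```

```text
(no output)
```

View pics/t0z.png

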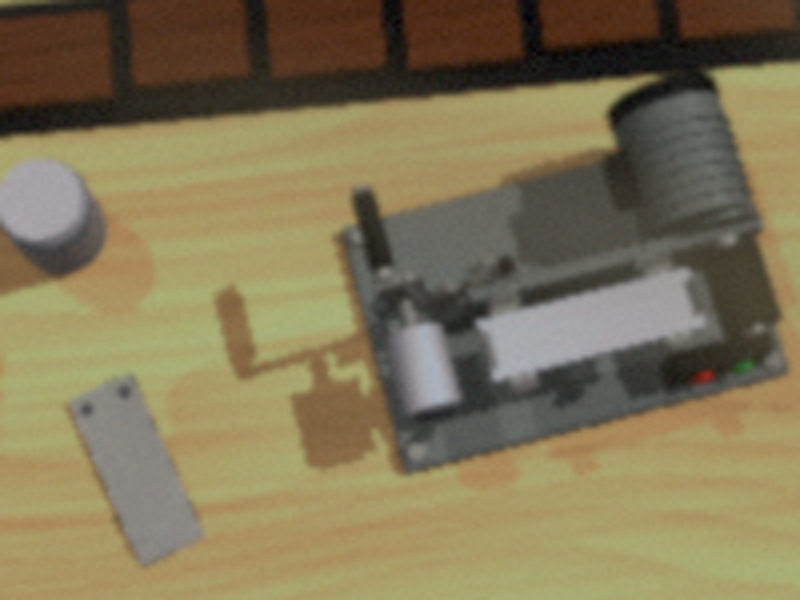

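View pics/s0z.png

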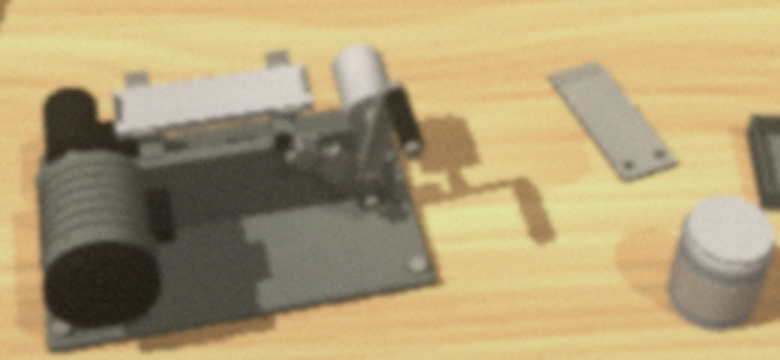

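```bash
cat > m1.py <<'E'
from h import *
t=cap('top');s=cap('scene')
T=lambda x,y:(t,215+x/4-.375,110+y/4-.375)
S=lambda x,y:(s,190+x/3-.33,180+y/3-.33)
print('platen'); 
for p,q in [((70,402),(622,181)),((132,377),(678,162)),((203,537),(598,63)),((147,566),(548,76))]:
    print(onz(*T(*p),6).round(),onz(*S(*q),6).round(),tri(T(*p),S(*q)))
print('bed corners z123')
for p,q in [((478,320),(305,65)),((493,380),(312,105)),((690,270),(117,93)),((704,322),(120,133))]:
    print(onz(*T(*p),123).round(),onz(*S(*q),123).round())
print('base z?')
for p in [(345,232),(405,472),(787,372)]: print(onz(*T(*p),12).round())
print('grip');print(tri(T(362,190),S(414,148)),tri(T(382,265),S(393,92)))
E
python3 m1.py
```

```text
platen
[552. 312.   6.] [574. 255.   6.] (array([553.43154676, 289.5010319 , -16.39520395]), [np.float64(26.771700663630966), np.float64(26.771700663630984)])
[569. 257.   6.] [553. 315.   6.] (array([570.63974854, 280.19890509,  27.2425006 ]), [np.float64(26.850011438027337), np.float64(26.850011438027302)])
[423. 205.   6.] [410. 261.   6.] (array([425.71080116, 229.12742684,  22.41407563]), [np.float64(26.394623509757658), np.float64(26.394623509757682)])
[403. 254.   6.] [426. 205.   6.] (array([402.90951038, 234.08577609, -16.11136323]), [np.float64(23.592914618355543), np.float64(23.592914618355564)])
bed corners z123
[563. -44. 123.] [514. -50. 123.]
[513. -51. 123.] [566. -44. 123.]
[ 588. -221.  123.] [ 541. -223.  123.]
[ 543. -226.  123.] [ 591. -216.  123.]
base z?
[681.  59.  12.]
[461.  26.  12.]
[ 516. -315.   12.]
grip
(array([666.72206631,  39.81982016, 171.59092467]), [np.float64(0.4825605056531639), np.float64(0.48256050565315506)]) (array([603.04359592,  28.1519771 , 173.73239122]), [np.float64(1.2189669506307201), np.float64(1.2189669506307288)])
```

```bash
cat >> h.py <<'E'
from scipy.spatial.transform import Rotation as Ro
def goal(x,y,z,phi,tilt=None):
    "needed shift (m) and rotvec in tool axes for TCP at xyz mm, tool down, jaw dir angle phi"
    s=r.get_state(); q=s['orientation']; R0=Ro.from_quat([q[1],q[2],q[3],q[0]])
    yd=np.array([np.cos(phi),np.sin(phi),0]);zd=np.array([0,0,-1.]);xd=np.cross(yd,zd)
    R1=Ro.from_matrix(np.column_stack([xd,yd,zd]))
    sh=R0.inv().apply(np.array([x,y,z])-s['tool_pos'])/1000
    rv=(R0.inv()*R1).as_rotvec()
    print('t',s['time_s'].__round__(2),'pos',s['tool_pos'].round(1),'F',s['wrist_force'].round(1),'op',round(s['opening'],1)); print('shift',sh.round(4).tolist(),'rot',rv.round(4).tolist())
E
python3 -c "
from h import *
goal(571,288,230,1.929)"
```

```text
t 0.25 pos [180.6 572.1 233.1] F [-0.   0.2  0.5] op 87.5
shift [-0.4578, -0.1533, 0.0032] rot [-0.0009, -0.0003, -0.664]
```

Call:
carry_out:
  targets:
    - [[-0.05, -0.017, 0.0], [0, 0, -0.08]]
    - [[-0.098, -0.033, 0.0], [0, 0, -0.16]]
    - [[-0.145, -0.049, 0.0], [0, 0, -0.24]]
    - [[-0.192, -0.065, 0.0], [0, 0, -0.32]]
    - [[-0.239, -0.08, 0.001], [0, 0, -0.4]]
    - [[-0.286, -0.096, 0.002], [0, 0, -0.48]]
    - [[-0.333, -0.112, 0.003], [0, 0, -0.56]]
    - [[-0.38, -0.127, 0.003], [0, 0, -0.64]]

```text
time_s: 1.05
tool_pos: [505.4, 335.4, 230.1]
orientation: [-0.0, -0.168, 0.986, -0.0]
wrist_force: [0.5, 0.7, -0.9]
opening: 87.5
```

Call:
carry_out:
  targets:
    - [[-0.03, -0.01, 0], [0, 0, -0.024]]
    - [[-0.06, -0.03, 0], [0, 0, -0.024]]
    - [[-0.06, -0.03, 0], [0, 0, -0.024]]

```text
time_s: 1.35
tool_pos: [575.1, 324.7, 227.4]
orientation: [-0.001, -0.178, 0.984, -0.001]
wrist_force: [0.6, 0.2, -0.8]
opening: 88.2
```

```bash
python3 -c "
from h import *
goal(571,288,230,1.929)
c=cap('wrist','w1'); print(-c['R'].T@c['t'])"
```

```text
t 1.35 pos [575.1 324.7 227.4] F [ 0.6  0.2 -0.8] op 88.2
shift [0.0167, -0.0329, -0.0025] rot [-0.002, -0.0033, -0.0008]
[500.08072077 296.29865861 377.70622708]
```

View pics/w1.png

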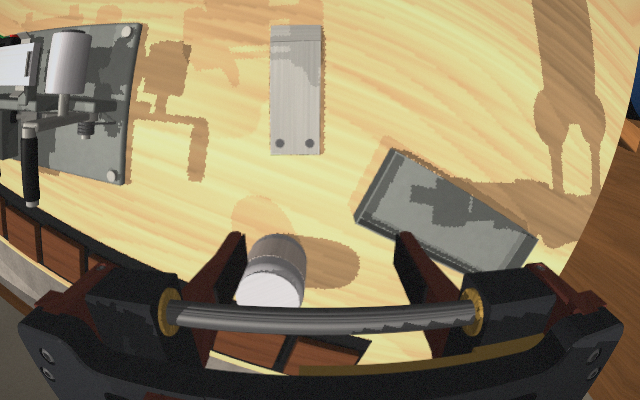

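```bash
python3 -c "
from h import *
goal(530,273,170,1.929)"
```

```text
t 1.4 pos [573.4 325.8 228. ] F [ 0.2 -0.8 -0.4] op 87.9
shift [0.0589, -0.0341, 0.0583] rot [-0.001, -0.0035, 0.0006]
```

Call:
carry_out:
  targets:
    - [[0.02, -0.012, 0.02], [0, 0, 0]]
    - [[0.04, -0.024, 0.04], [0, 0, 0]]
    - [[0.059, -0.034, 0.058], [0, 0, 0]]
    - [[0.059, -0.034, 0.058], [0, 0, 0]]

```text
time_s: 1.8
tool_pos: [526.4, 271.7, 166.9]
orientation: [-0.005, -0.178, 0.984, -0.002]
wrist_force: [0.3, 1.0, 0.2]
opening: 87.6
```

```bash
python3 -c "
from h import *
goal(487,257,100,1.929)
c=cap('wrist','w2'); print(-c['R'].T@c['t'])
import pickle;pickle.dump(c,open('w2.pkl','wb'))"
```

```text
t 1.8 pos [526.4 271.7 166.9] F [0.3 1.  0.2] op 87.6
shift [0.0414, 0.0001, 0.0673] rot [-0.0014, -0.0101, 0.0006]
[452.37095619 243.52971381 317.78351989]
```

View pics/w2.png

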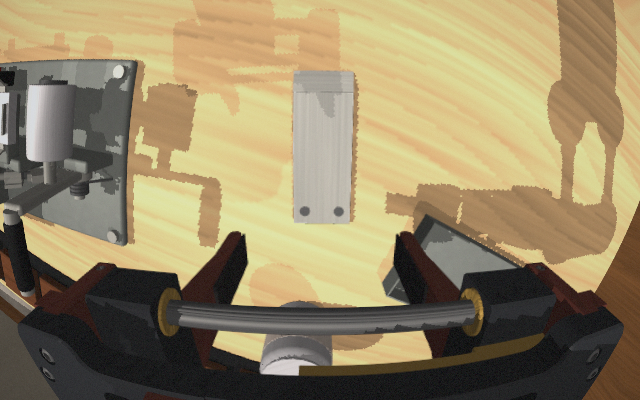

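```bash
cat > plat.py <<'E'
from h import *
import pickle,sys
def corners(c,roi):
    im=np.asarray(c['pixels']);x0,y0,x1,y1=roi
    hsv=cv2.cvtColor(im,cv2.COLOR_RGB2HSV)[y0:y1,x0:x1]
    m=((hsv[...,1]<50)).astype(np.uint8)
    m=cv2.morphologyEx(m,cv2.MORPH_CLOSE,np.ones((7,7)));m=cv2.morphologyEx(m,cv2.MORPH_OPEN,np.ones((5,5)))
    cs,_=cv2.findContours(m,cv2.RETR_EXTERNAL,cv2.CHAIN_APPROX_NONE)
    k=max(cs,key=cv2.contourArea);k=k.reshape(-1,2)+[x0,y0]
    return k
if __name__=='__main__':
    c=pickle.load(open('w2.pkl','rb'))
    k=corners(c,(270,55,375,240))
    P=np.array([onz(c,u,v,8.)[:2] for u,v in k],np.float32)
    print(cv2.boundingRect(k.astype(np.int32)),cv2.minAreaRect(P)); print(cv2.boxPoints(cv2.minAreaRect(P)))
    for uv in [(294,72),(354,72),(353,223),(293,222),(305,211),(338,211),(294,92),(353,92)]: print(uv,onz(c,*uv,8).round(1))
E
python3 plat.py
```

```text
(293, 71, 61, 153) ((489.51519775390625, 259.28887939453125), (157.96006774902344, 59.44392395019531), 19.85451889038086)
[[405.1353  260.4199 ]
 [425.32446 204.50941]
 [573.8951  258.15787]
 [553.70593 314.06836]]
(294, 72) [426.4 205.9   8. ]
(354, 72) [405.5 261.    8. ]
(353, 223) [552.1 318.    8. ]
(293, 222) [573.6 257.3   8. ]
(305, 211) [557.3 265.2   8. ]
(338, 211) [545.  297.9   8. ]
(294, 92) [445.4 212.9   8. ]
(353, 92) [424.8 267.3   8. ]
```

```bash
python3 -c "
from h import *
goal(488.8,259.1,75,1.917)"
```

```text
t 1.85 pos [528.1 272.9 169.4] F [ 0.4 -0.4  0.4] op 88.0
shift [0.0411, 0.0009, 0.0946] rot [-0.0008, -0.0058, 0.0128]
```

Call:
carry_out:
  targets:
    - [[0.02, 0, 0.03], [0, -0.003, 0.01]]
    - [[0.041, 0.001, 0.06], [0, -0.006, 0.013]]
    - [[0.041, 0.001, 0.085], [0, -0.006, 0.013]]
    - [[0.041, 0.001, 0.095], [0, -0.006, 0.013]]
    - [[0.041, 0.001, 0.095], [0, -0.006, 0.013]]

```text
time_s: 2.35
tool_pos: [489.0, 260.0, 74.7]
orientation: [0.0, -0.173, 0.985, -0.0]
wrist_force: [0.2, 1.2, 0.2]
opening: 88.0
```

```bash
python3 -c "
from h import *
import pickle
c=cap('wrist','w3');pickle.dump(c,open('w3.pkl','wb'))
goal(488.8,259.1,13,1.917)"
```

```text
t 2.4 pos [489.7 260.1  76. ] F [-0.6  0.1  0.8] op 88.0
shift [0.0013, -0.0006, 0.063] rot [-0.0006, 0.0019, 0.0004]
```

View pics/w3.png

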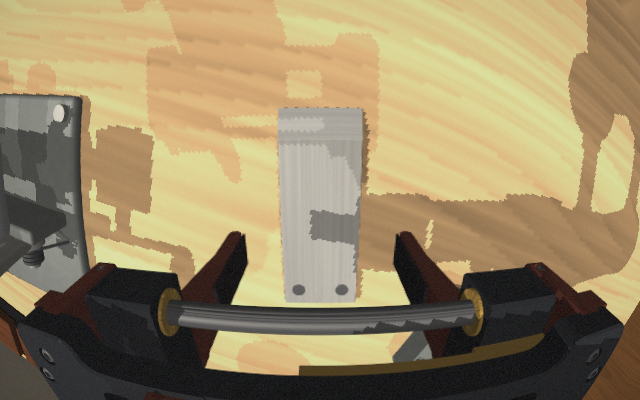

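```bash
python3 -c "
from h import *
import pickle
a=pickle.load(open('w2.pkl','rb'));b=pickle.load(open('w3.pkl','rb'))
for p,q in [((305,211),(299,290)),((338,211),(342,290)),((294,92),(279,142)),((353,92),(361,141)),((294,72),(278.5,108)),((354,72),(363,108))]:
  x,e=tri((a,*p),(b,*q)); print(x.round(1),round(e[0],1),onz(b,*q,8).round(1))
"
```

```text
[557.3 265.1   8. ] 0.0 [557.3 265.1   8. ]
[544.5 298.    9.3] 0.4 [545.1 298.8   8. ]
[445.5 213.8  16.3] 0.1 [446.8 213.1   8. ]
[425.8 266.3  16.5] 0.4 [426.5 267.3   8. ]
[425.  203.4  -8.7] 0.4 [424.1 205.1   8. ]
[403.8 261.7  -3.6] 0.1 [404.2 260.2   8. ]
```

Call:
carry_out:
  targets:
    - [[0.001, -0.0005, 0.03], [0, 0.002, 0]]
    - [[0.001, -0.0005, 0.05], [0, 0.002, 0]]
    - [[0.001, -0.0005, 0.06], [0, 0.002, 0]]
    - [[0.001, -0.0005, 0.063], [0, 0.002, 0]]
    - [[0.001, -0.0005, 0.063], [0, 0.002, 0]]
    - [[0.001, -0.0005, 0.063], [0, 0.002, 0]]

```text
time_s: 3.0
tool_pos: [490.0, 259.8, 14.7]
orientation: [0.001, -0.172, 0.985, 0.0]
wrist_force: [0.5, 0.4, 0.1]
opening: 87.8
```

```bash
python3 -c "
from h import *
cap('wrist','w4')
goal(488.8,259.1,13,1.917);goal(488.8,259.1,13,1.917);print(r.get_state()['tool_pos'])"
```

```text
t 3.05 pos [490.  259.8  14.6] F [-0.7 -0.2 -0.2] op 88.0
shift [0.0013, -0.0002, 0.0016] rot [-0.0003, 0.0023, 0.0004]
t 3.05 pos [490.  259.8  14.6] F [-0.7 -0.2 -0.2] op 88.0
shift [0.0013, -0.0002, 0.0016] rot [-0.0003, 0.0023, 0.0004]
[489.95089931 259.77467748  14.64038104]
```

View pics/w4.png

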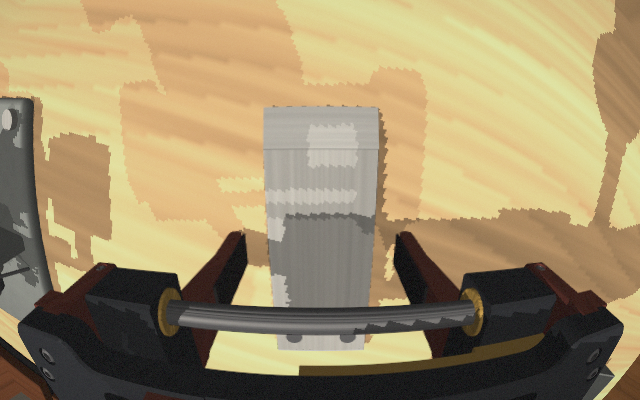

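Call:
carry_out:
  targets:
    - [[0, 0, 0.002], [0, 0, 0]]
    - [[0, 0, 0.002], [0, 0, 0]]

```text
time_s: 3.25
tool_pos: [490.3, 260.0, 13.3]
orientation: [0.002, -0.172, 0.985, 0.0]
wrist_force: [0.4, 1.0, -0.1]
opening: 87.6
```

Call:
carry_out:
  targets:
    - [[0, 0, 0], [0, 0, 0]]
    - [[0, 0, 0], [0, 0, 0]]
    - [[0, 0, 0], [0, 0, 0]]
    - [[0, 0, 0], [0, 0, 0]]
    - [[0, 0, 0], [0, 0, 0]]
    - [[0, 0, 0], [0, 0, 0]]
  fingers: -1
  force: 45

```text
time_s: 3.85
tool_pos: [490.3, 260.0, 13.3]
orientation: [0.002, -0.172, 0.985, 0.0]
wrist_force: [-0.1, 0.9, 0.5]
opening: 59.4
```

Call:
carry_out:
  targets:
    - [[0, 0, -0.005], [0, 0, 0]]
    - [[0, 0, -0.02], [0, 0, 0]]
    - [[0, 0, -0.05], [0, 0, 0]]
    - [[0, 0, -0.09], [0, 0, 0]]
    - [[0, 0, -0.13], [0, 0, 0]]
    - [[0, 0, -0.17], [0, 0, 0]]
    - [[0, 0, -0.2], [0, 0, 0]]
    - [[0, 0, -0.2], [0, 0, 0]]

```text
time_s: 4.65
tool_pos: [491.2, 260.4, 220.0]
orientation: [0.007, -0.172, 0.985, 0.001]
wrist_force: [-0.4, 1.0, -3.9]
opening: 59.6
```

```bash
python3 -c "
from h import *
import pickle
c=cap('wrist','w5');pickle.dump(c,open('w5.pkl','wb'))
goal(552,-136,215,.16)"
```

```text
t 4.7 pos [490.5 260.1 216.2] F [ 0.2 -0.3 -5.2] op 59.4
shift [0.0767, -0.3935, 0.0004] rot [0.0079, 0.0062, 1.7573]
```

View pics/w5.png

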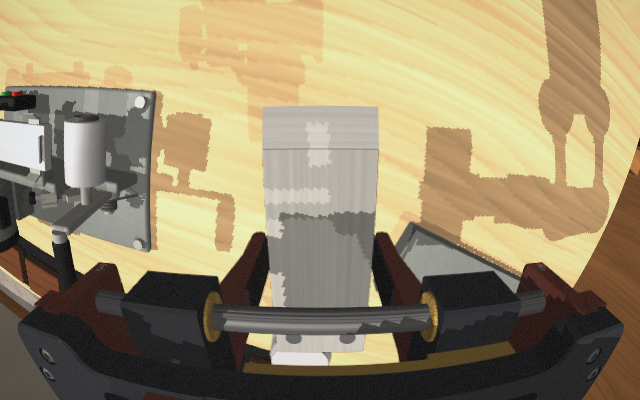

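```bash
python3 -c "
from h import *
goal(453,-213,235,.16)"
```

```text
t 4.7 pos [490.5 260.1 216.2] F [ 0.2 -0.3 -5.2] op 59.4
shift [0.1958, -0.4323, -0.0206] rot [0.0079, 0.0062, 1.7573]
```

Call:
carry_out:
  targets:
    - [[0.008, -0.017, -0.005], [0, 0, 0.07]]
    - [[0.022, -0.05, -0.01], [0, 0, 0.2]]
    - [[0.037, -0.083, -0.015], [0, 0, 0.335]]
    - [[0.052, -0.116, -0.02], [0, 0, 0.47]]
    - [[0.067, -0.15, -0.02], [0, 0, 0.605]]
    - [[0.082, -0.183, -0.02], [0, 0, 0.74]]
    - [[0.097, -0.216, -0.02], [0, 0, 0.875]]
    - [[0.112, -0.249, -0.02], [0, 0, 1.01]]

```text
time_s: 5.5
tool_pos: [468.3, -13.5, 232.0]
orientation: [0.001, 0.328, 0.945, 0.002]
wrist_force: [0.2, 0.6, -4.1]
opening: 59.2
```

```bash
python3 -c "
from h import *
goal(453,-213,235,.16)"
```

```text
t 5.5 pos [468.3 -13.5 232. ] F [ 0.2  0.6 -4.1] op 59.2
shift [-0.1117, -0.166, -0.0038] rot [0.0051, -0.0013, 0.7419]
```

Call:
carry_out:
  targets:
    - [[-0.019, -0.028, -0.003], [0.003, 0, 0.13]]
    - [[-0.038, -0.056, -0.003], [0.005, 0, 0.26]]
    - [[-0.057, -0.084, -0.003], [0.005, 0, 0.39]]
    - [[-0.075, -0.111, -0.003], [0.005, 0, 0.52]]
    - [[-0.093, -0.138, -0.003], [0.005, 0, 0.65]]
    - [[-0.112, -0.166, -0.004], [0.005, 0, 0.742]]
    - [[-0.112, -0.166, -0.004], [0.005, 0, 0.742]]
    - [[-0.112, -0.166, -0.004], [0.005, 0, 0.742]]

```text
time_s: 6.3
tool_pos: [452.4, -213.3, 232.4]
orientation: [-0.003, 0.649, 0.761, -0.0]
wrist_force: [-0.3, 0.9, -3.7]
opening: 59.2
```

```bash
python3 -c "
from h import *
import pickle
c=cap('wrist','w6');pickle.dump(c,open('w6.pkl','wb'))
goal(453,-213,235,.16)"
```

```text
t 6.35 pos [ 452.7 -212.7  232.9] F [ 0.1  1.2 -3.5] op 59.2
shift [-0.0004, 0.0002, -0.0021] rot [-0.003, -0.0039, 0.0005]
```

View pics/w6.png

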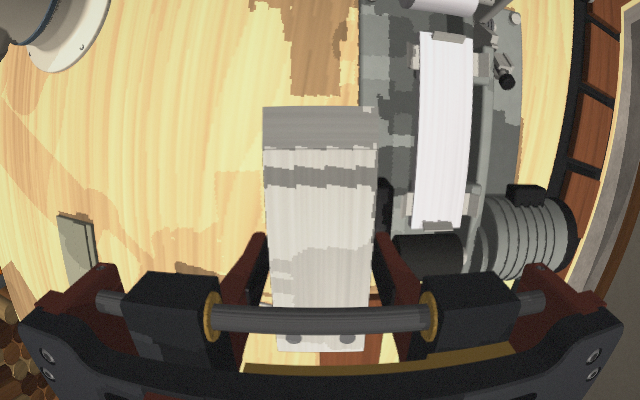

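Call:
carry_out:
  targets:
    - [[0.03, -0.01, -0.03], [-0.003, -0.004, 0]]
    - [[0.06, -0.02, -0.05], [-0.003, -0.004, 0]]
    - [[0.06, -0.02, -0.06], [-0.003, -0.004, 0]]
    - [[0.06, -0.02, -0.06], [-0.003, -0.004, 0]]

```text
time_s: 6.75
tool_pos: [424.1, -155.8, 294.9]
orientation: [0.002, 0.647, 0.762, 0.0]
wrist_force: [0.7, -0.4, -5.2]
opening: 59.3
```

```bash
python3 -c "
from h import *
import pickle
c=cap('wrist','w7');pickle.dump(c,open('w7.pkl','wb'))
goal(552,-136,235,.16)
a=cv2.imread('pics/w6.png');b=cv2.imread('pics/w7.png')
cv2.imwrite('pics/w6z.png',cv2.resize(a[0:260,380:560],(414,598),interpolation=cv2.INTER_CUBIC))
cv2.imwrite('pics/w7f.png',b)
"
```

```text
t 6.8 pos [ 424.  -156.3  293.3] F [ 0.8 -0.5 -4.8] op 59.5
shift [-0.0006, 0.1295, 0.0584] rot [0.001, 0.0009, 0.0024]
```

View pics/w6z.png

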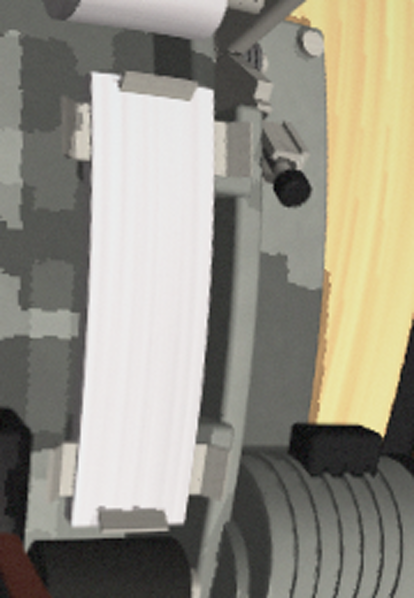

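View pics/w7.png

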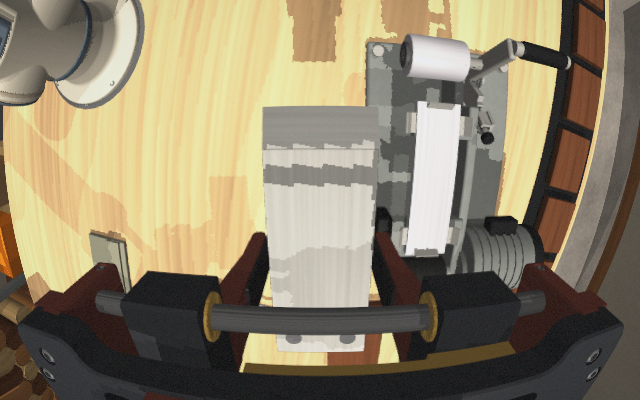

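```bash
cat > bed.py <<'E'
from h import *
import pickle
def bedc(c,roi,th=185):
    im=np.asarray(c['pixels']);x0,y0,x1,y1=roi
    m=np.zeros(im.shape[:2],np.uint8)
    m[y0:y1,x0:x1]=(im[y0:y1,x0:x1].min(2)>th)
    m=cv2.morphologyEx(m,cv2.MORPH_OPEN,np.ones((9,9)))
    cs,_=cv2.findContours(m,cv2.RETR_EXTERNAL,cv2.CHAIN_APPROX_NONE)
    k=max(cs,key=cv2.contourArea).reshape(-1,2); return k
if __name__=='__main__':
    res=[]
    for n,roi in [('w6',(405,30,480,235)),('w7',(400,95,470,260))]:
        c=pickle.load(open(n+'.pkl','rb'));k=bedc(c,roi)
        for z in (118,123,128):
            P=np.array([onz(c,u,v,z)[:2] for u,v in k],np.float32)
            print(n,z,cv2.minAreaRect(P))
        # ends extremes in rect frame
        P=np.array([onz(c,u,v,123)[:2] for u,v in k])
        th=.16;S=np.array([[np.cos(th),np.sin(th)],[-np.sin(th),np.cos(th)]]);q=(P-[552,-136])@S.T
        # side edges by y slices
        for s in (-1,1):
            e=[]
            for y in np.arange(-50,51,4):
                w=q[abs(q[:,1]-y)<3]; w=w[np.sign(w[:,0])==s]
                if len(w): e.append((y,w[:,0].mean()))
            e=np.array(e);f=np.polyfit(e[:,0],e[:,1],1);print(' side',s,f, 'std',np.std(e[:,1]-np.polyval(f,e[:,0])))
        print(' y range',q[:,1].min(),q[:,1].max(),[ (round(a[0],1),round(a[1],1)) for a in (q[np.argmin(q@d)] for d in np.array([[1,1],[-1,1],[1,-1],[-1,-1]]))])
        cor=[k[np.argmin(q@d)] for d in np.array([[1,1],[-1,1],[1,-1],[-1,-1]])]
        print(cor);res.append((c,cor))
    for i in range(4): print(tri((res[0][0],*res[0][1][i]),(res[1][0],*res[1][1][i])))
E
python3 bed.py
```

```text
w6 118 ((553.7349853515625, -135.01339721679688), (52.89606857299805, 180.32977294921875), 9.202197074890137)
w6 123 ((551.603515625, -134.998291015625), (51.897300720214844, 176.9249267578125), 9.202136993408203)
w6 128 ((549.4720458984375, -134.983154296875), (50.89860534667969, 173.5200958251953), 9.202064514160156)
 side -1 [ 1.91351097e-03 -2.55586906e+01] std 0.1788463020463704
 side 1 [2.75134593e-03 2.42171433e+01] std 0.21683508213288866
 y range -87.41998200216516 89.50377374779136 [(np.float64(-25.0), np.float64(-87.2)), (np.float64(24.5), np.float64(-83.2)), (np.float64(-25.3), np.float64(88.6)), (np.float64(25.0), np.float64(88.1))]
[array([412, 227], dtype=int32), array([460, 222], dtype=int32), array([420,  32], dtype=int32), array([472,  40], dtype=int32)]
w7 118 ((553.73291015625, -136.00241088867188), (54.72721862792969, 168.9124755859375), 10.221532821655273)
w7 123 ((551.5485229492188, -135.08432006835938), (53.88993453979492, 166.32818603515625), 10.221531867980957)
w7 128 ((549.3643798828125, -134.16619873046875), (53.052589416503906, 163.74391174316406), 10.221
[... 259 characters left out ...]
64(-81.8)), (np.float64(-25.0), np.float64(83.3)), (np.float64(23.8), np.float64(83.6))]
[array([408, 247], dtype=int32), array([444, 248], dtype=int32), array([418, 107], dtype=int32), array([459, 110], dtype=int32)]
(array([ 580.88677857, -261.53654291,   22.60278639]), [np.float64(0.8168980669574045), np.float64(0.8168980669575319)])
(array([ 594.1007109 , -216.89844246,  113.98396582]), [np.float64(0.43684571601253286), np.float64(0.43684571601242733)])
(array([507.29711162, -58.97522784, 143.61095436]), [np.float64(0.12969961983436604), np.float64(0.1296996198343405)])
(array([554.21245236, -51.06993844, 140.42851313]), [np.float64(0.22110241586167034), np.float64(0.22110241586181947)])
```

```bash
python3 -c "
import cv2
a=cv2.imread('pics/w6.png');b=cv2.imread('pics/w7.png')
A=cv2.resize(a[10:240,395:495],None,fx=4,fy=4,interpolation=cv2.INTER_CUBIC)
B=cv2.resize(b[90:265,395:495],None,fx=4,fy=4,interpolation=cv2.INTER_CUBIC)
import numpy as np
def half(I,y0,y1):return I[y0*4:y1*4]
cv2.imwrite('pics/tz.png',np.hstack([half(A,0,100),half(A,130,230)])[:,:800])
cv2.imwrite('pics/tz2.png',np.hstack([half(B,0,85),half(B,90,175)])[:,:800])
"
```

```text
(no output)
```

View pics/tz.png

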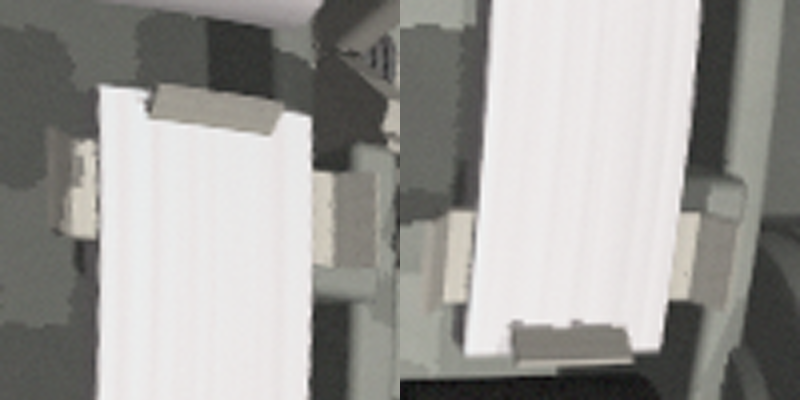

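View pics/tz2.png

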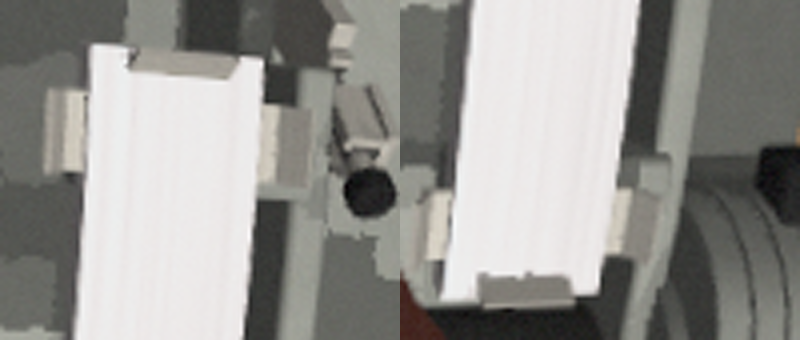

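```bash
cat > bed2.py <<'E'
from h import *
import pickle
a=pickle.load(open('w6.pkl','rb'));b=pickle.load(open('w7.pkl','rb'))
A=lambda x,y:(a,395+x/4-.375,10+y/4-.375);B=lambda x,y:(b,395+x/4-.375,90+y/4-.375)
th=.1575;S=np.array([[np.cos(th),np.sin(th)],[-np.sin(th),np.cos(th)]])
loc=lambda P:(S@(P[:2]-[551.2,-135.1])).round(1)
for n,p,q in [('+yL',(99,86),(91,44)),('+yR',(311,113),(264,58)),('-yL',(66,873),(41,659)),('-yR',(261,869),(199,655)),('tabR1',(311,172),(263,105)),('tabR2',(311,265),(257,186)),
  ('tab-R1',(298,732),(217,547)),('tab-R2',(267,821),(206,615))]:
    x,e=tri(A(*p),B(*q)); print(n,x.round(1),round(e[0],1),'loc',loc(x),'on123',loc(onz(*A(*p),123)),loc(onz(*B(*q),123)))
E
python3 bed2.py
```

```text
+yL [513.  -51.  120.2] 0.0 loc [-24.6  89.1] on123 [-25.4  88.3] [-25.5  89. ]
+yR [563.  -42.7 122.4] 0.0 loc [26.2 89.4] on123 [25.9 89.2] [25.9 89.4]
-yL [ 538.8 -225.8  126.7] 0.3 loc [-26.4 -87.6] on123 [-24.9 -89.2] [-25.6 -89.5]
-yR [ 588.2 -217.5  128.4] 0.3 loc [ 23.6 -87.2] on123 [ 26.1 -89.3] [ 26.6 -90.2]
tabR1 [567.3 -55.3 118. ] 0.3 loc [28.4 76.3] on123 [25.6 75.2] [26.3 76.3]
tabR2 [568.4 -78.1 122.8] 0.2 loc [25.9 53.5] on123 [25.5 53.5] [26.1 53.5]
tab-R1 [ 583.5 -182.2  131.1] 1.8 loc [ 24.5 -51.5] on123 [ 30.8 -54.6] [ 26.6 -54. ]
tab-R2 [ 592.2 -208.6  117.4] 0.3 loc [ 28.9 -79. ] on123 [ 25.7 -76.9] [ 26.6 -76.5]
```

```bash
python3 -c "
from h import *
import pickle
c=pickle.load(open('w7.pkl','rb'));s=r.get_state();q=s['orientation'];R0=Ro.from_quat([q[1],q[2],q[3],q[0]])
C=-c['R'].T@c['t'];print('cam in tool',R0.inv().apply(C-s['tool_pos']))
z=s['tool_pos'][2]-5.3
for u,v,zz in [(263,149,z),(377,150,z),(293,338,z),(347,338,z),(263,107,z-5),(378,107,z-5)]:
  print(R0.inv().apply(onz(c,u,v,zz)-s['tool_pos']).round(1))
goal(551.5,-135,235,.1575);goal(551.8,-136.7,175,.1575)
"
```

```text
cam in tool [  81.25727831    0.25822465 -151.59358632]
[ 59.3 -28.8   5.2]
[58.8 29.9  5.3]
[-65.6 -17.5   5.3]
[-65.7  18.8   5.4]
[ 80.9 -29.1  10.2]
[81.  30.8 10.3]
t 6.8 pos [ 424.  -156.3  293.3] F [ 0.8 -0.5 -4.8] op 59.5
shift [0.0005, 0.1292, 0.0584] rot [0.001, 0.0009, 0.0049]
t 6.8 pos [ 424.  -156.3  293.3] F [ 0.8 -0.5 -4.8] op 59.5
shift [-0.0012, 0.1292, 0.1184] rot [0.001, 0.0009, 0.0049]
```

Call:
carry_out:
  targets:
    - [[-0.001, 0.035, 0.01], [0.001, 0.001, 0.005]]
    - [[-0.001, 0.07, 0.03], [0.001, 0.001, 0.005]]
    - [[-0.001, 0.105, 0.055], [0.001, 0.001, 0.005]]
    - [[-0.001, 0.129, 0.085], [0.001, 0.001, 0.005]]
    - [[-0.001, 0.129, 0.11], [0.001, 0.001, 0.005]]
    - [[-0.001, 0.129, 0.125], [0.001, 0.001, 0.005]]
    - [[-0.001, 0.129, 0.125], [0.001, 0.001, 0.005]]
    - [[-0.001, 0.129, 0.125], [0.001, 0.001, 0.005]]

```text
time_s: 7.6
tool_pos: [551.4, -136.9, 168.6]
orientation: [-0.0, 0.649, 0.76, -0.0]
wrist_force: [-0.4, 0.1, -3.2]
opening: 59.4
```

```bash
python3 -c "
from h import *
import pickle
c=cap('wrist','w8');pickle.dump(c,open('w8.pkl','wb'));d=cap('scene')
cv2.imwrite('pics/s8.png',cv2.resize(cv2.cvtColor(d['pixels'][150:300,180:380],cv2.COLOR_RGB2BGR),(800,600),interpolation=cv2.INTER_CUBIC))
goal(551.3,-136.3,137,.1575)
"
```

```text
t 7.7 pos [ 552.1 -137.   170.5] F [-0.5 -0.  -4. ] op 59.0
shift [0.0009, -0.0008, 0.0335] rot [0.0029, 0.0014, -0.0006]
```

View pics/w8.png

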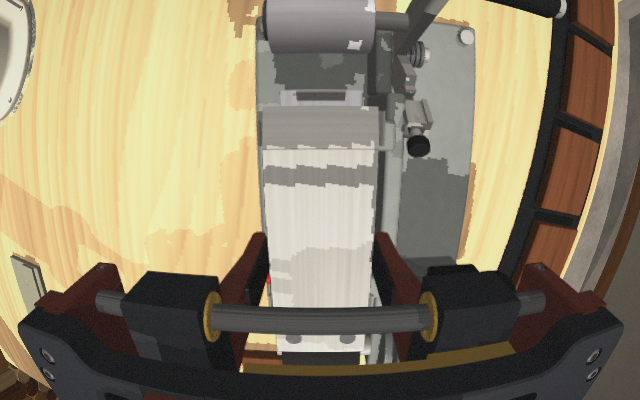

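View pics/s8.png

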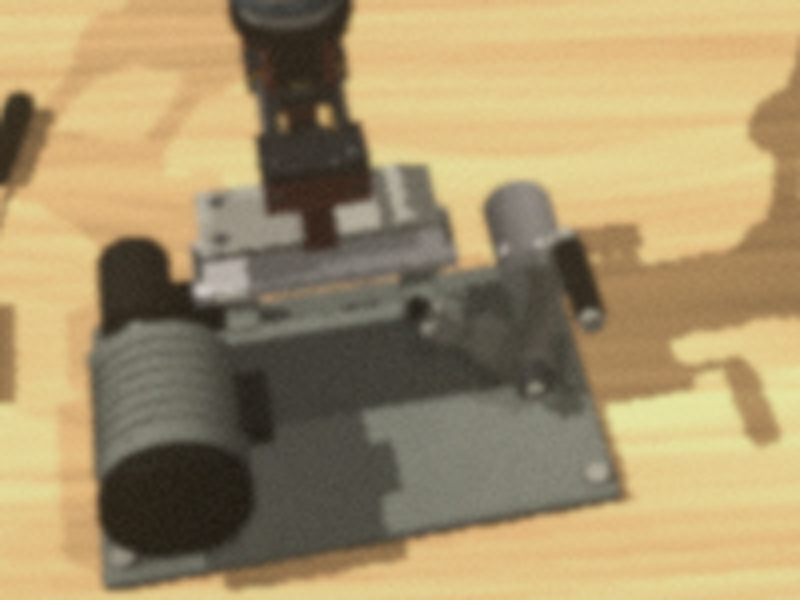

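Call:
carry_out:
  targets:
    - [[0.001, -0.001, 0.01], [0.003, 0.001, 0]]
    - [[0.001, -0.001, 0.02], [0.003, 0.001, 0]]
    - [[0.001, -0.001, 0.024], [0.003, 0.001, 0]]
    - [[0.001, -0.001, 0.024], [0.003, 0.001, 0]]

```text
time_s: 8.1
tool_pos: [550.4, -136.0, 145.1]
orientation: [-0.001, 0.65, 0.76, -0.001]
wrist_force: [-0.9, 0.6, -4.7]
opening: 59.5
```

```bash
python3 -c "
from h import *
goal(551.3,-136.3,137,.1575);c=cap('wrist','w9')
cv2.imwrite('pics/w9z.png',cv2.resize(cv2.cvtColor(c['pixels'][60:190,230:410],cv2.COLOR_RGB2BGR),(800,578),interpolation=cv2.INTER_CUBIC))
"
```

```text
t 8.1 pos [ 550.4 -136.   145.1] F [-0.9  0.6 -4.7] op 59.5
shift [-0.0004, 0.0009, 0.0081] rot [-0.0021, -0.0006, -0.0006]
```

View pics/w9z.png

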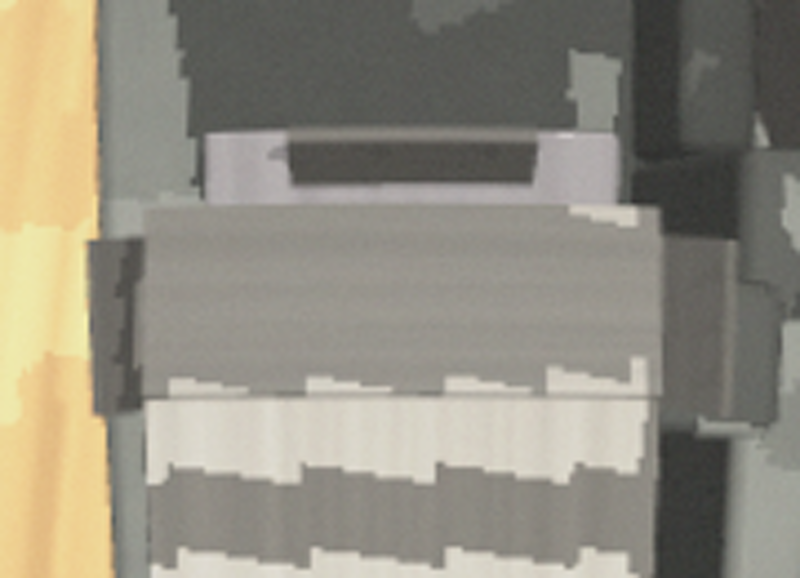

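Call:
carry_out:
  targets:
    - [[-0.0006, 0.0013, 0.002], [-0.002, -0.0006, 0]]
    - [[-0.0006, 0.0013, 0.004], [-0.002, -0.0006, 0]]
    - [[-0.0006, 0.0013, 0.005], [-0.002, -0.0006, 0]]
    - [[-0.0006, 0.0013, 0.006], [-0.002, -0.0006, 0]]
    - [[-0.0006, 0.0013, 0.006], [-0.002, -0.0006, 0]]

```text
time_s: 8.65
tool_pos: [552.0, -136.5, 139.6]
orientation: [0.0, 0.649, 0.76, 0.0]
wrist_force: [-0.3, -0.3, -3.6]
opening: 59.4
```

```bash
python3 -c "
from h import *
c=cap('wrist','w10')
goal(551.6,-136.3,136.5,.1575)
cv2.imwrite('pics/w10z.png',cv2.resize(cv2.cvtColor(c['pixels'][60:190,230:410],cv2.COLOR_RGB2BGR),(800,578),interpolation=cv2.INTER_CUBIC))
"
```

```text
t 8.7 pos [ 552.  -136.5  139.8] F [ 0.3  0.3 -5. ] op 59.4
shift [0.0003, -0.0004, 0.0033] rot [0.0007, 0.0004, -0.0005]
```

View pics/w10z.png

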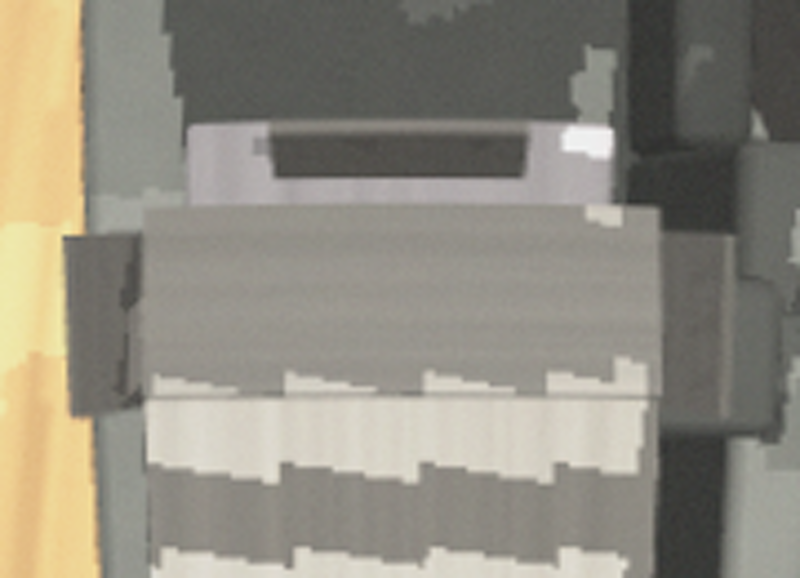

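Call:
carry_out:
  targets:
    - [[0, 0, 0.0015], [0, 0, 0]]
    - [[0, 0, 0.0025], [0, 0, 0]]
    - [[0, 0, 0.003], [0, 0, 0]]
    - [[0, 0, 0.003], [0, 0, 0]]

```text
time_s: 9.1
tool_pos: [552.0, -136.5, 136.6]
orientation: [0.0, 0.649, 0.76, 0.0]
wrist_force: [0.3, -0.2, -4.5]
opening: 59.2
```

Call:
carry_out:
  targets:
    - [[0, 0, 0.0005], [0, 0, 0]]
    - [[0, 0, 0.001], [0, 0, 0]]
    - [[0, 0, 0.001], [0, 0, 0]]

```text
time_s: 9.4
tool_pos: [552.0, -136.5, 136.3]
orientation: [0.001, 0.649, 0.76, 0.0]
wrist_force: [-1.5, 0.3, -0.1]
opening: 59.3
```

Call:
carry_out:
  targets:
    - [[0, 0, 0], [0, 0, 0]]
    - [[0, 0, 0], [0, 0, 0]]
    - [[0, 0, 0], [0, 0, 0]]
    - [[0, 0, 0], [0, 0, 0]]
  fingers: 0.75

```text
time_s: 9.8
tool_pos: [552.2, -136.6, 136.6]
orientation: [0.001, 0.649, 0.76, 0.0]
wrist_force: [0.1, -0.5, 0.0]
opening: 76.7
```

Call:
carry_out:
  targets:
    - [[0, 0, -0.005], [0, 0, 0]]
    - [[0, 0, -0.02], [0, 0, 0]]
    - [[0, 0, -0.05], [0, 0, 0]]
    - [[0, 0, -0.09], [0, 0, 0]]
    - [[0, 0, -0.12], [0, 0, 0]]
    - [[0, 0, -0.12], [0, 0, 0]]

```text
time_s: 10.4
tool_pos: [553.4, -136.9, 264.2]
orientation: [0.006, 0.649, 0.76, 0.002]
wrist_force: [0.3, 0.3, 0.4]
opening: 77.0
```

```bash
python3 -c "
from h import *
import pickle
c=cap('wrist','w11');pickle.dump(c,open('w11.pkl','wb'))
goal(635,34,260,.1575)
"
```

```text
t 10.45 pos [ 552.9 -136.8  260.9] F [-0.3 -0.3 -0.4] op 76.4
shift [0.1558, 0.1077, 0.0012] rot [0.0078, 0.004, -0.0005]
```

View pics/w11.png

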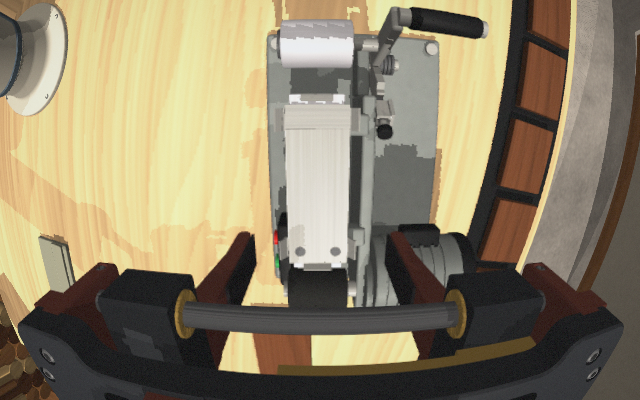

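```bash
python3 -c "
from h import *
c=cv2.imread('pics/w11.png')
cv2.imwrite('pics/w11z.png',cv2.resize(c[80:280,250:400],(450,600),interpolation=cv2.INTER_CUBIC))
"
```

```text
(no output)
```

View pics/w11z.png

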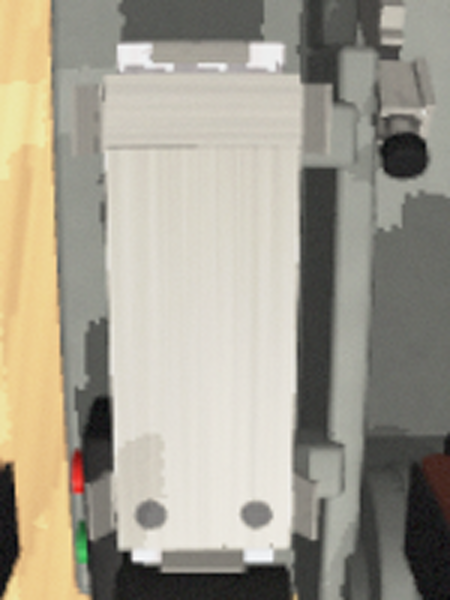

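```bash
python3 -c "
from h import *
goal(646,-49,262,.1575)
"
```

```text
t 10.45 pos [ 552.9 -136.8  260.9] F [-0.3 -0.3 -0.4] op 76.4
shift [0.0721, 0.1056, -0.0005] rot [0.0078, 0.004, -0.0005]
```

Call:
carry_out:
  targets:
    - [[0.02, 0.03, 0], [0.008, 0.004, 0]]
    - [[0.045, 0.067, 0], [0.008, 0.004, 0]]
    - [[0.072, 0.106, 0], [0.008, 0.004, 0]]
    - [[0.072, 0.106, 0], [0.008, 0.004, 0]]
    - [[0.072, 0.106, 0], [0.008, 0.004, 0]]
  fingers: -1
  force: 20

```text
time_s: 10.95
tool_pos: [646.4, -48.3, 258.9]
orientation: [-0.002, 0.649, 0.761, -0.001]
wrist_force: [0.2, 0.3, -0.2]
opening: 40.6
```

```bash
python3 -c "
from h import *
import pickle
c=cap('wrist','w12');pickle.dump(c,open('w12.pkl','wb'))
goal(626.6,74.4,262,.1575)
"
```

```text
t 11.0 pos [646.  -49.1 260.1] F [-1.   0.5 -0.5] op 36.3
shift [0.125, 0.0002, -0.0018] rot [-0.0026, -0.0003, -0.0001]
```

View pics/w12.png

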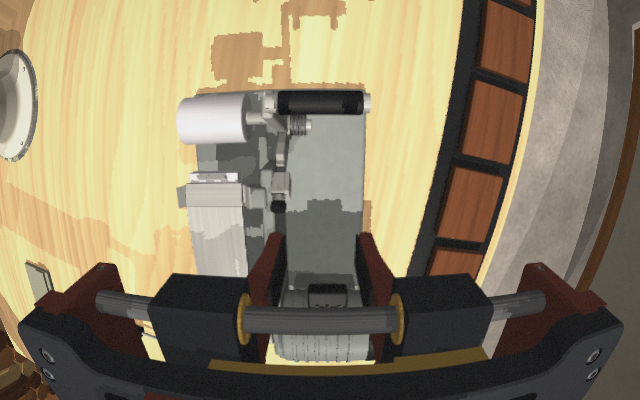

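```bash
python3 -c "
from h import *
import pickle
a=pickle.load(open('w11.pkl','rb'));b=pickle.load(open('w12.pkl','rb'))
A=cv2.cvtColor(a['pixels'],cv2.COLOR_RGB2BGR)[0:60,380:500];B=cv2.cvtColor(b['pixels'],cv2.COLOR_RGB2BGR)[80:140,255:375]
cv2.imwrite('pics/gz.png',np.vstack([cv2.resize(A,None,fx=5,fy=5,interpolation=cv2.INTER_CUBIC),cv2.resize(B,None,fx=5,fy=5,interpolation=cv2.INTER_CUBIC)]))
"
```

```text
(no output)
```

View pics/gz.png

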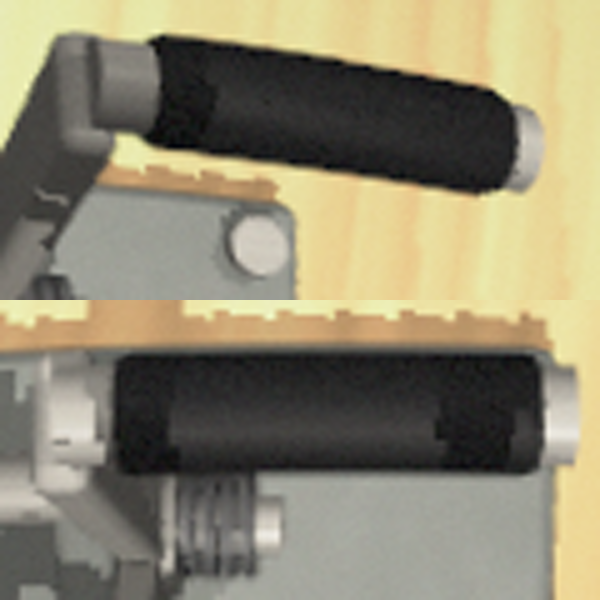

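```bash
cat >> h.py <<'E'
TH=.1575
Sm=np.array([[np.cos(TH),np.sin(TH)],[-np.sin(TH),np.cos(TH)]])
BC=np.array([551.5,-135.0])
def toS(P): return np.array([*(Sm@(np.array(P)[:2]-BC)),P[2]])
def toW(p): return np.array([*(Sm.T@np.array(p[:2])+BC),p[2]])
E
python3 -c "
from h import *
import pickle
a=pickle.load(open('w11.pkl','rb'));b=pickle.load(open('w12.pkl','rb'))
for p,q in [((155,90),(115,112)),((505,140),(543,112))]:
  x,e=tri((a,380+p[0]/5-.4,p[1]/5-.4),(b,255+q[0]/5-.4,80+q[1]/5-.4)); print(x.round(1),e[0].round(2),toS(x).round(1), toS(onz(b,255+q[0]/5-.4,80+q[1]/5-.4,168)))
print(toW([108,205,262]).round(1),toW([108,205,165]).round(1))
w=toW([108,205,262]);goal(*w,.1575)
"
```

```text
[601.6  29.1 169.7] 0.7 [ 75.2 154.2 169.7] [ 74.56448125 154.85104372 168.        ]
[665.9  39.9 169.1] 0.06 [140.4 154.8 169.1] [140.53411579 154.9036844  168.        ]
[626.   84.4 262. ] [626.   84.4 165. ]
t 11.0 pos [646.  -49.1 260.1] F [-1.   0.5 -0.5] op 36.3
shift [0.135, 0.0012, -0.0018] rot [-0.0026, -0.0003, -0.0001]
```

Call:
carry_out:
  targets:
    - [[0.035, 0, 0], [-0.003, 0, 0]]
    - [[0.075, 0, 0], [-0.003, 0, 0]]
    - [[0.11, 0.001, 0], [-0.003, 0, 0]]
    - [[0.135, 0.001, 0], [-0.003, 0, 0]]
    - [[0.135, 0.001, 0.01], [-0.003, 0, 0]]
    - [[0.135, 0.001, 0.04], [-0.003, 0, 0]]
    - [[0.135, 0.001, 0.05], [-0.003, 0, 0]]
    - [[0.135, 0.001, 0.05], [-0.003, 0, 0]]

```text
time_s: 11.8
tool_pos: [624.5, 82.7, 207.5]
orientation: [-0.002, 0.65, 0.76, -0.002]
wrist_force: [-0.1, 0.9, -0.2]
opening: 0.4
```

```bash
python3 -c "
from h import *
c=cap('wrist','w13')
goal(*toW([108,205,160]),.1575);print(toS(r.get_state()['tool_pos']))
d=cap('scene')
cv2.imwrite('pics/s13.png',cv2.resize(cv2.cvtColor(d['pixels'][150:300,180:380],cv2.COLOR_RGB2BGR),(800,600),interpolation=cv2.INTER_CUBIC))
"
```

```text
t 11.85 pos [625.1  82.9 209.4] F [ 0.9 -0.3 -0. ] op 0.4
shift [0.0013, 0.0012, 0.0494] rot [-0.0017, -0.0002, -0.0018]
[106.91252579 203.64868298 209.3930995 ]
```

View pics/w13.png

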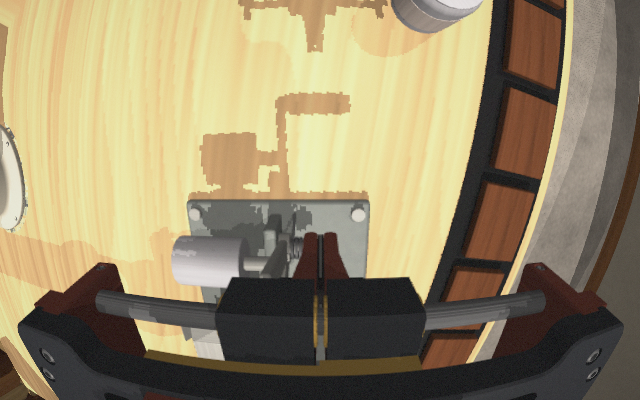

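View pics/s13.png

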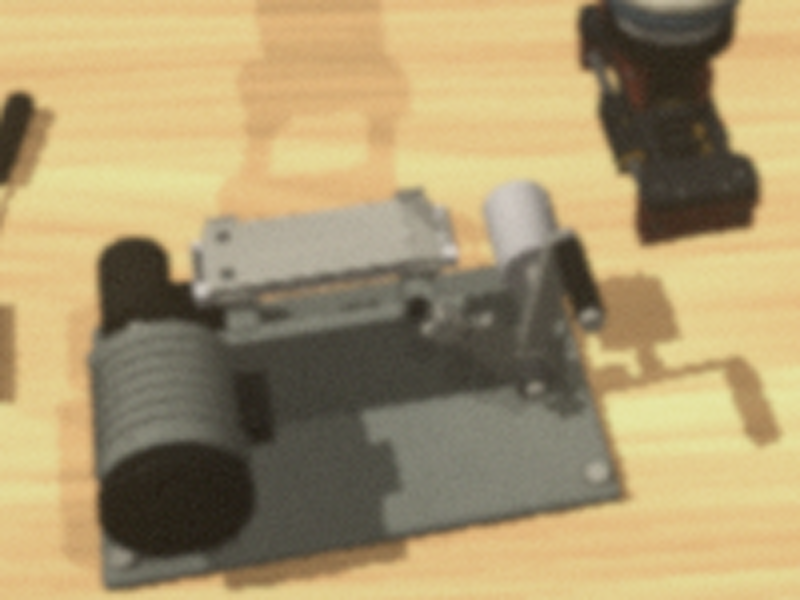

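Call:
carry_out:
  targets:
    - [[0.001, 0.001, 0.02], [-0.002, 0, -0.002]]
    - [[0.001, 0.001, 0.04], [-0.002, 0, -0.002]]
    - [[0.001, 0.001, 0.049], [-0.002, 0, -0.002]]
    - [[0.001, 0.001, 0.049], [-0.002, 0, -0.002]]
    - [[0.001, 0.001, 0.049], [-0.002, 0, -0.002]]

```text
time_s: 12.4
tool_pos: [626.9, 84.2, 163.1]
orientation: [0.001, 0.649, 0.761, 0.002]
wrist_force: [0.2, 0.6, 1.0]
opening: 0.6
```

Call:
carry_out:
  targets:
    - [[-0.008, 0, 0], [0, 0, 0]]
    - [[-0.016, 0, 0], [0, 0, 0]]
    - [[-0.022, 0, 0], [0, 0, 0]]
    - [[-0.026, 0, 0], [0, 0, 0]]
    - [[-0.029, 0, 0], [0, 0, 0]]
    - [[-0.032, 0, 0], [0, 0, 0]]
    - [[-0.035, 0, 0], [0, 0, 0]]
    - [[-0.035, 0, 0], [0, 0, 0]]

```text
time_s: 13.2
tool_pos: [632.1, 52.0, 164.4]
orientation: [0.0, 0.648, 0.761, 0.003]
wrist_force: [-3.5, 9.0, 5.2]
opening: 0.2
```

```bash
python3 -c "
from h import *
s=r.get_state();print(toS(s['tool_pos']),s['wrist_force']);goal(*toW([108,135,160]),.1575)
"
```

```text
[108.96293396 172.01903847 164.43383787] [-3.50175861  9.03401268  5.2067259 ]
t 13.2 pos [632.1  52.  164.4] F [-3.5  9.   5.2] op 0.2
shift [-0.037, -0.0011, 0.0043] rot [0.0051, -0.0042, 0.0025]
```

Call:
carry_out:
  targets:
    - [[-0.004, 0, 0], [0.003, -0.002, 0]]
    - [[-0.008, 0, 0], [0.005, -0.004, 0]]
    - [[-0.012, -0.001, 0], [0.005, -0.004, 0.002]]
    - [[-0.016, -0.001, 0], [0.005, -0.004, 0.002]]
    - [[-0.02, -0.001, 0], [0.005, -0.004, 0.002]]
    - [[-0.024, -0.001, 0], [0.005, -0.004, 0.002]]
    - [[-0.024, -0.001, 0], [0.005, -0.004, 0.002]]

```text
time_s: 13.9
tool_pos: [635.5, 31.1, 167.1]
orientation: [-0.0, 0.648, 0.762, 0.003]
wrist_force: [-0.8, 9.5, 7.9]
opening: 0.9
```

```bash
python3 -c "
from h import *
s=r.get_state();print(toS(s['tool_pos']),s['wrist_force']);goal(*toW([108,132,160]),.1575)
d=cap('scene')
cv2.imwrite('pics/s14.png',cv2.resize(cv2.cvtColor(d['pixels'][150:300,180:380],cv2.COLOR_RGB2BGR),(800,600),interpolation=cv2.INTER_CUBIC))
"
```

```text
[109.0295186  150.8385381  167.06007247] [-0.78921623  9.53826695  7.94091435]
t 13.9 pos [635.5  31.1 167.1] F [-0.8  9.5  7.9] op 0.9
shift [-0.0189, -0.0011, 0.007] rot [0.0044, -0.0046, 0.0034]
```

View pics/s14.png

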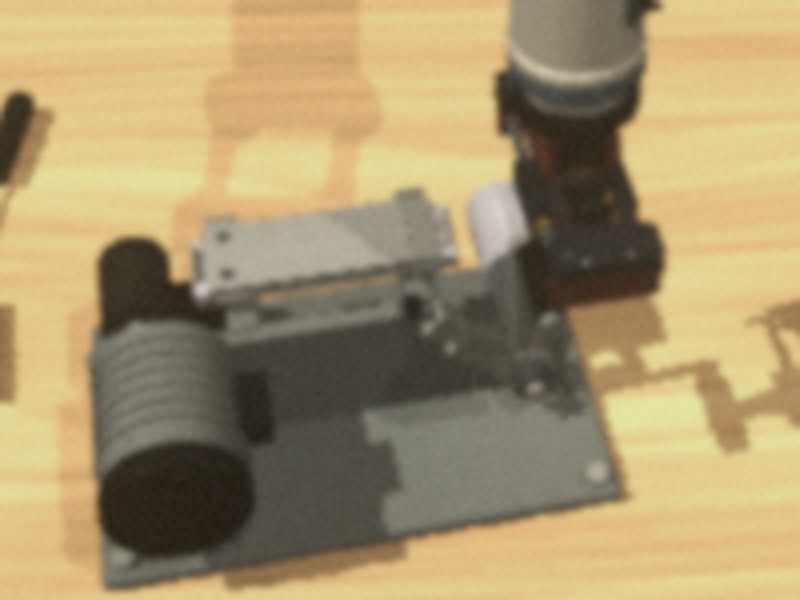

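Call:
carry_out:
  targets:
    - [[-0.006, 0, 0.003], [0.004, -0.004, 0.003]]
    - [[-0.01, -0.001, 0.005], [0.004, -0.004, 0.003]]
    - [[-0.014, -0.001, 0.006], [0.004, -0.004, 0.003]]
    - [[-0.018, -0.001, 0.006], [0.004, -0.004, 0.003]]
    - [[-0.022, -0.001, 0.006], [0.004, -0.004, 0.003]]
    - [[-0.022, -0.001, 0.006], [0.004, -0.004, 0.003]]
    - [[-0.022, -0.001, 0.006], [0.004, -0.004, 0.003]]

```text
time_s: 14.65
tool_pos: [638.6, 13.0, 163.1]
orientation: [-0.001, 0.648, 0.762, 0.004]
wrist_force: [-1.0, 11.0, 6.3]
opening: 0.4
```

```bash
python3 -c "
from h import *
s=r.get_state();print(toS(s['tool_pos']),s['wrist_force']);goal(*toW([108,132,160]),.1575)
d=cap('scene','s15f');t=cap('top','t15f');w=cap('wrist','w15')
import pickle;pickle.dump((d,t,w),open('15.pkl','wb'))
cv2.imwrite('pics/s15.png',cv2.resize(cv2.cvtColor(d['pixels'][190:290,220:360],cv2.COLOR_RGB2BGR),(800,571),interpolation=cv2.INTER_CUBIC))
"
```

```text
[109.20421882 132.5317073  163.12006389] [-0.98300444 10.98667848  6.34724848]
t 14.65 pos [638.6  13.  163.1] F [-1.  11.   6.3] op 0.4
shift [-0.0005, -0.0012, 0.0031] rot [0.0043, -0.006, 0.004]
```

View pics/s15.png

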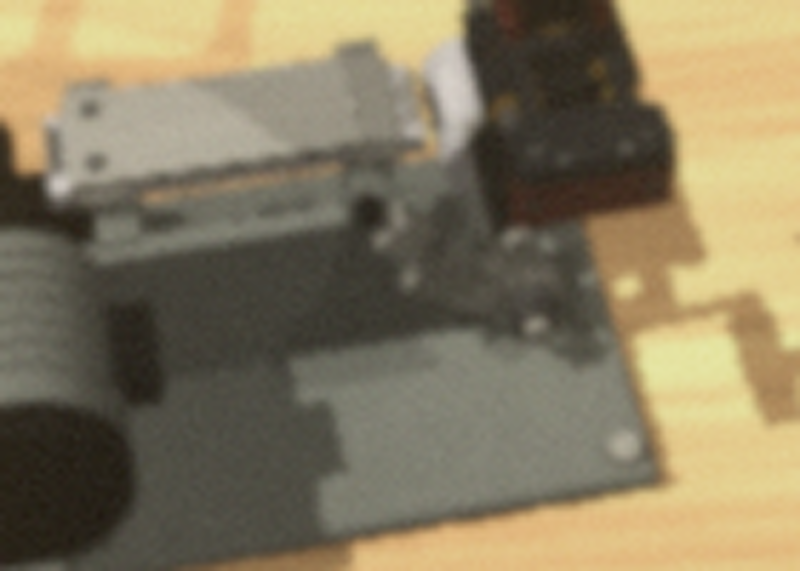

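View pics/w15.png

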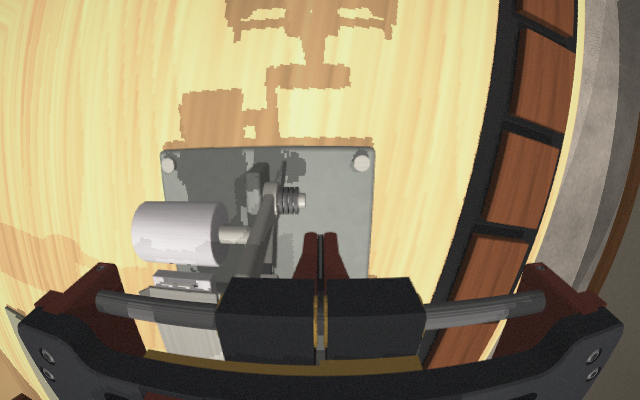

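```bash
cp pics/w15.png /tmp; python3 -c "
from h import *
import pickle
d,t,w=pickle.load(open('15.pkl','rb'));b=pickle.load(open('w12.pkl','rb'))
def bis(c,p,q):
  o,a=ray(c,*p);_,e=ray(c,*q);m=a+e; 
  for z in (105,106): print(toS(o+m*(z-o[2])/m[2]).round(1), 'half-ang',np.degrees(np.arccos(a@e)/2).round(2))
for im,c,col,r0,r1 in [('w12',b,215,80,160),('w15',w,175,185,285)]:
  g=cv2.cvtColor(c['pixels'],cv2.COLOR_RGB2GRAY).astype(int)
  print(im,g[r0:r1:2,col].tolist())
bis(b,(215,96),(215,142)); bis(w,(175,202),(175,264))
"
python3 -c "
import cv2
a=cv2.imread('pics/w15.png')[140:280,120:360];b=cv2.imread('pics/w12.png')[80:220,160:400]
import numpy as np
cv2.imwrite('pics/dz.png',cv2.resize(np.vstack([a,b]),None,fx=2.1,fy=2.1,interpolation=2))"
```

```text
w12 [223, 226, 225, 225, 175, 154, 135, 122, 133, 147, 161, 175, 185, 192, 209, 218, 222, 228, 233, 234, 235, 236, 238, 239, 238, 238, 235, 228, 224, 214, 201, 178, 131, 142, 141, 142, 141, 140, 136, 135]
w15 [160, 159, 160, 158, 158, 159, 158, 161, 116, 115, 126, 133, 137, 145, 150, 158, 162, 171, 177, 189, 192, 200, 210, 214, 217, 219, 223, 224, 229, 230, 233, 234, 234, 221, 224, 222, 219, 215, 226, 202, 188, 202, 208, 109, 95, 100, 101, 132, 128, 120]
[  0.6 141.6 105. ] half-ang 4.17
[  1.  141.6 106. ] half-ang 4.17
[ -5.3 120.5 105. ] half-ang 5.53
[ -4.7 120.9 106. ] half-ang 5.53
```

View pics/dz.png

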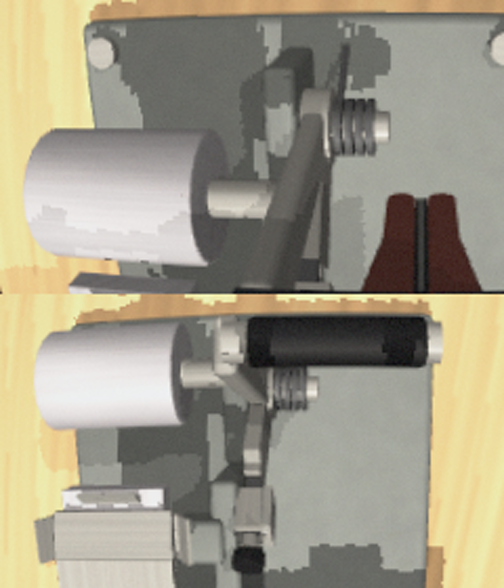

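Call:
carry_out:
  targets:
    - [[-0.003, 0, 0], [0, 0, 0]]
    - [[-0.003, 0, 0], [0, 0, 0]]
    - [[-0.003, 0, 0], [0, 0, 0]]
    - [[-0.003, 0, 0], [0, 0, 0]]
    - [[-0.003, 0, 0], [0, 0, 0]]
    - [[-0.003, 0, 0], [0, 0, 0]]

```text
time_s: 15.4
tool_pos: [638.4, 14.1, 163.3]
orientation: [-0.003, 0.646, 0.763, 0.005]
wrist_force: [-2.8, 12.2, 1.5]
opening: 0.3
```

```bash
python3 -c "
from h import *
d=cap('scene');t=cap('top');w=cap('wrist','w16')
for k in range(8): r.capture('top')
s=r.get_state();print(s['time_s'],toS(s['tool_pos']),s['wrist_force'])
A=cv2.cvtColor(d['pixels'],cv2.COLOR_RGB2BGR);B=cv2.cvtColor(t['pixels'],cv2.COLOR_RGB2BGR)
cv2.imwrite('pics/fin.png',np.hstack([cv2.resize(A[120:300,100:400],None,fx=1.3,fy=1.3),cv2.resize(B[110:290,120:420],None,fx=1.3,fy=1.3)]))
"
```

```text
15.95 [109.19372968 133.61921784 163.36767117] [-3.33004696 11.89027678  2.18923577]
```

View pics/fin.png

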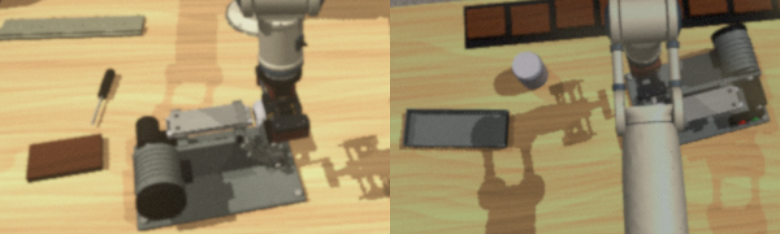

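View pics/w16.png

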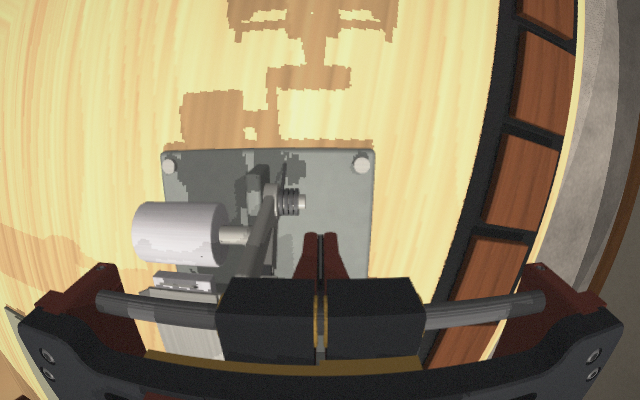

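```bash
python3 -c "
from h import *
print(r.job_done())"
```

```text
the job is handed in; nothing more can be done
None
```

The platen is in its bed and let go, and the closed fingers are holding the tensioner arm well past its catch. I handed the job in at about 16 s, of the 48 s allowed.

- **Platen:** I set it down until the bed took its weight, then released it. The wrist view afterwards shows it inside all six tabs, with the bevelled end towards the idler drum and the screw holes towards the drive drum.
- **Tensioner:** I pushed it from beyond the grip with the fingers shut. The idler drum's position puts it at about 0.35 rad, and the tool's position at 0.34. After a 1.3 s hold the tool position gave about 0.33, steady, with about 12 N on the fingers. That is above the 0.28 asked for and short of the 0.40 stop. I judged the click passed from this angle; I did not see or feel it.
- **Other things:** they look unmoved in the last pictures, judged by eye and not measured.
- **Readings that disagreed:**
  - The arm gave way by about 3 mm under the spring.
  - Rubbing on the grip pushed the fingers up with as much as 8 N, so I lowered the tool a few millimetres partway through the push.
  - Some two-view heights on blurred edges were off by 5 to 17 mm: the bevel line, the platen's bevelled end and a few bed and tab corners. I relied on the better-defined points, which agreed with the given sizes.

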